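Seat the paper mould on its draining stand and lock it

ROBOT

A 6-joint arm with a two-finger parallel gripper is mounted at the origin on the work surface. World frame = base frame: x ahead of the robot, y to its left, z up, the work surface at z = 0. Lengths are in m, angles in degrees, forces in N, time in s.
With the tool pointing down it reaches from about 0.25 to 0.725 m from the base axis. Payload 9.7 kg.
Tool frame: the origin (TCP) lies between the finger pads; the fingertips stand 11 mm ahead of it and the grasp point (between the pads) lies 8 mm behind it; z points along the fingers, y is the direction in which the jaws open and shut (so a half turn about z gives the same grasp; the last joint's range is limited). The gripper opens to 85 mm and grips with 20 to 120 N. Pads are 22 mm wide; open, the fingers measure 114 mm over their backs; the gripper's body (76 mm by 85 mm) begins 54 mm behind the grasp point. The pads swing forward as they close: fully open they stand 13 mm farther back than shut.
Start: joints at [64.057, 4.979, 10.078, 95.1, 0, 90], TCP at [0.241, 0.495, 0.242] pointing down, gripper open.
Joint ranges: [-179.16, 179.16], [-48.56, 103.87], [-65.8, 70.77], [-126.05, 130.52], [-82.76, 87.17], [-180, 180]. Speed limits (degrees/s): [127.2, 127.2, 147.25, 180, 180, 180].

INTERFACE

Orientations are given as [roll, pitch, yaw] about the fixed x, y, z axes, in that order (R = Rz(yaw) Ry(pitch) Rx(roll)).
In Python, from workcell import bot gives the robot as it stands.
- The arm moves only by the tool play_rows, never from a script. Its argument "targets" is a list of rows, each an object of numbers: "fingers": the gripper command: -1 is shut, 1 is fully open, values between are in proportion; "x", "y", "z": the shift along the tool's x, y, z in m; "wx", "wy", "wz": the turn, a rotation vector about the tool's x, y, z in degrees. In form: [{"fingers": .., "x": .., "y": .., "z": .., "wx": .., "wy": .., "wz": ..}, ...]. A call has 1 to 20 rows; each row is the pose to reach, as a shift and turn from the pose commanded when the call began, along the tool's axes at that moment; what a row does not reach only later rows make up. A row lasts 1/12 s, in which the tool goes at most 41.7 mm and 7.16 degrees, less where a joint would pass 70% of its speed; a pose out of reach is approached as far as the arm can. A call with a gripper value outside its range is refused whole. The fingers move at their own pace and stop on an object; "grip_force" is the grip in N (left out, the last holds). Time passes only in rows, so rows that repeat a pose let the fingers close. It gives the time, the measured TCP pose, the force and the opening at its end, in the units of the state.
- bot.get_obs(): the state, without advancing time (a new reading comes with each control period).
- bot.camera(name): name is "scene" or "top" or "wrist"; returns (picture, depth): 384x512x3 uint8, blue, green, red; 384x512 float32, m along the optical axis (not along the pixel's ray), 0 where there is no reading.
- bot.get_calibration(name): a dict with "fx", "fy", "cx", "cy" (pixels), "camera_from_world" (4x4, takes a point from world to camera coordinates). Camera axes: x right, y down, z forward; pixel columns grow to the right and rows downward; lengths in m; the calibration is good to about 2 mm. A picture is of the moment at which its call begins: read the wrist's pose just before it. get_calibration takes no time and is no camera call; for the wrist camera it gives the pose at the moment of the call.
- bot.job_done(): hands the job in, once; it reports no verdict.
Trained networks look in the newest picture that a camera, given by its name, has taken for a name from the list of things; names that differ only in an ending like _2 or _b are one class to them, and where a whole thing is asked for, a point or a joint stands for the part that bears it (a point fixed in the world has none). Each returns a list of dicts, best first, with "confidence" (0 to 1); they miss things now and then, are a little off and sometimes report something else, mostly with a low value. They report only what shows in the picture. A call takes as long as a camera call.
- bot.look_for(query, camera): "extent" ([left, top, right, bottom] in pixels, round what is visible of it).
- bot.outline_of(query, camera): "region" (384x512 bool, what is visible of it) and "extent" ([left, top, right, bottom] in pixels, round what is visible of it).
- bot.place_of(query, camera): "point" ([row, column] in pixels: a listed point, or the origin of a listed thing).
The state is a dict: "time": time; "q": joint angles; "qd": joint speeds; "joint_efforts": joint torques, N m; "ee_pos": TCP position; "tcp_rot": TCP orientation; "wrist_force": force on the tool from outside, world axes, zero at the start; "torque": the same for the moment, N m; "opening": finger opening in m.
Only numpy, scipy, OpenCV 4.12 (cv2) and the standard library are available. Lean on these libraries where they do the work, as an engineer would, in place of code of your own. Each camera call takes 0.05 s, during which the arm holds its last target.

TASK

Push the wooden paper mould along the rails of the draining stand with a fingertip, without forcing it, until you feel it drop down into its locating notches and lie flat on the rails. Then push the wooden turn button round as far as it goes, so that it points over the edge of the mould and locks it down. Nothing is to be lifted, the mould stays on its rails, and the jar, cup, brush and deckle nearby are left alone.

Things in the scene. Friction and masses are not known exactly. Their poses are not given: they have to be found in the camera images.
- stand: Fixed wooden draining stand, 430 (x) by 231 mm (y), origin on the table under its middle. The mould slides to its +x on two rails, y = 60 to 100 mm each side, top z = 60 mm, with notches for the mould's 4 feet and guide walls (z to 74 mm) outside. Open between the rails; cross bars under z = 50 mm. A post at the +x end (x = 165 to 199, y = -30 to 30, 87 mm high) carries the turn button.
- mould: Loose wooden frame with wire screen, 160 (x) by 200 (y) by 24 mm high, about 0.5 kg, axes as the stand's, on four 8 mm feet. Origin: centre of the frame's underside; rear face (to push) at x = -80 mm. Sliding, its origin is at z = 68 mm; dropped in the notches, at 60 mm. Starts 120 to 200 mm short of them. Takes 2 to 8 N to push; once dropped it stops dead.
- seat (a point): Where the mould's origin lies once it has dropped into the notches: on the stand's centre line, stand x = 70 mm, z = 60 mm. The feet have 3 mm of play each way in x. Axes as the stand's.
- pivot (a point): On the turn button's upright axis, at half the button's height: stand x = 182 mm, y = 0, z = 97 mm. Axes as the stand's.
- button_tip (a point): Centre of the end face of the turn button's long arm, 61 mm from the pivot. The button is a plain wooden bar 75 mm long, 22 mm wide, 20 mm high (z = 87 to 107 mm) on top of the post. It passes 3 mm above the seated mould (top at z = 84 mm) but cannot pass over a mould that has not dropped.
- button (a joint): Turn button's angle, rad. 0: arm along the stand's -x, over the mould's edge, against its stop (locked). Grows anticlockwise seen from above; at pi/2 the arm points along the stand's -y (open). Starts at 1.4 to 1.9. Light friction, about 1 N at the arm's end; stays where it is left.
- jar: Bystander: glass jar 64 mm across, 90 mm high, beside the stand. Origin under its centre.
- cup: Bystander: white cup 72 mm across, 85 mm high, beyond the stand's +x end. Origin under its centre.
- brush: Bystander: brush lying on the table beside the stand.
- deckle: Bystander: small empty wooden frame 150 by 118 by 16 mm lying on the table beyond the stand's -x end. Origin under its centre.

How it is judged:
By the outcome, as a careful person would: the job done as asked, in the order asked, and still so for the second after the job is handed in, with the robot touching nothing.
It also fails if it takes over 54 s, if anything falls off the work surface, if the arm or the gripper's body presses on something with over 40 N, if the wrist force passes 120 N, or if a joint passes its speed limit or range.

## Working session

There is one attempt and no reset: what is moved stays moved. The work goes in short steps, Python scripts to look and compute and a tool call to move; the robot and the scene stay as the last step left them, time stands still between calls to the robot, and variables do not carry over. Pictures are saved under pics/ and viewed, and the job is handed in when it is done.

Besides the shell and the picture viewer there is one more tool, called after "Call:" by a JSON object that holds its "fn" and its "kwargs", one argument or row to a line. play_rows: Moves the arm, as the interface text tells. Its arguments: {"type":"object","properties":{"targets":{"type":"array","items":{"type":"object","properties":{"fingers":{"type":"number"},"x":{"type":"number"},"y":{"type":"number"},"z":{"type":"number"},"wx":{"type":"number"},"wy":{"type":"number"},"wz":{"type":"number"}}}},"grip_force":{"type":"number"}},"required":["targets"]}

```bash
mkdir -p pics; ls
cat > h.py <<'E'
import numpy as np, cv2
from workcell import bot
def w(cam,u,v,d=None,z=None):
    c=bot.get_calibration(cam);T=np.linalg.inv(c["camera_from_world"])
    r=np.array([(u-c["cx"])/c["fx"],(v-c["cy"])/c["fy"],1.0])
    if d is not None: return (T@np.append(r*d,1))[:3]
    o=T[:3,3];k=T[:3,:3]@r
    return o+k*(z-o[2])/k[2]
def px(cam,p):
    c=bot.get_calibration(cam);q=c["camera_from_world"]@np.append(p,1)
    return c["fx"]*q[0]/q[2]+c["cx"],c["fy"]*q[1]/q[2]+c["cy"]
E
python3 - <<'E'
from h import *
for n in("scene","top"):
    p,d=bot.camera(n);cv2.imwrite(f"pics/{n}0.png",p);np.save(f"{n}0.npy",d)
    for q in("stand","mould","button","button_tip","seat","pivot","jar","cup","brush","deckle"):
        try:
            r=bot.place_of(q,n)
            for e in r[:2]: print(n,q,np.round(e["point"],1),round(e["confidence"],2))
        except Exception as e: print(q,e)
print(bot.get_obs())
E
```

```text
pics
scene stand [189.3 265.6] 0.71
scene mould [174.5 248.5] 0.65
button it knows: brush, button_tip, cup, deckle, jar, mould, pivot, seat, stand
scene button_tip [190.9 324.1] 0.55
scene seat [178.5 290.6] 0.94
scene pivot [179.9 328.8] 0.82
scene jar [232.3 239.4] 0.73
scene jar [238.5 291.3] 0.44
scene cup [187.3 377.9] 0.91
scene brush [239.1 293.1] 0.84
scene deckle [172.7 156.4] 0.83
top stand [216.8 244.2] 0.92
top mould [213.6 266.2] 0.69
top mould [214.7 218.8] 0.56
button it knows: brush, button_tip, cup, deckle, jar, mould, pivot, seat, stand
top button_tip [190.5 178.1] 0.69
top seat [190.4 177. ] 0.72
top seat [217.3 175.5] 0.63
top pivot [217.4 174.5] 0.92
top jar [153.8 257.9] 0.72
top cup [250.3 126.4] 0.71
top brush [156.9 209.4] 0.69
top deckle [211.6 377.3] 0.57
{'time': 1.0, 'q': array([ 6.40565987e+01,  4.97924843e+00,  1.00787686e+01,  9.51006372e+01,
       -3.56974643e-04,  8.99991990e+01]), 'qd': array([ 0.13315559,  0.1075358 , -0.0473231 , -0.1031913 ,  0.0578039 ,
        0.08784834]), 'joint_efforts': array([-6.38760393e-04, -5.20112658e+01,  4.64861476e+01,  1.62175322e-03,
       -9.08577363e-05, -1.29032580e-05]), 'ee_pos': array([0.24061377, 0.49456681, 0.24228577]), 'tcp_rot': array([-1.79998883e+02,  3.56959027e-04,  1.54057400e+02]), 'wrist_force': array([-0.62287043,  0.52150686, -0.04956391]), 'torque': array([ 0.0015084 ,  0.02727063, -0.02583491]), 'opening': 0.08559250275997952}
```

View pics/scene0.png

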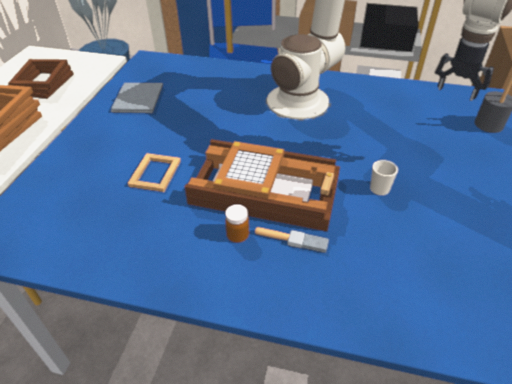

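View pics/top0.png

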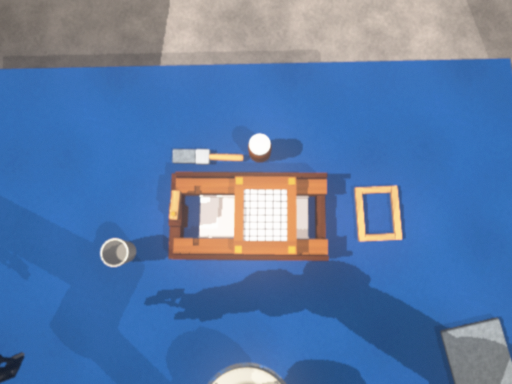

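Run:
```python
from h import *
for n,u,v,z in [("top",244.2,216.8,0),("top",218.8,214.7,.068),("top",266.2,213.6,.068),("top",178.1,190.5,.097),("top",174.5,217.4,.097),("top",175.5,217.3,.06),("top",257.9,153.8,0),("top",126.4,250.3,0),("top",377.3,211.6,0),
 ("scene",265.6,189.3,0),("scene",248.5,174.5,.068),("scene",324.1,190.9,.097),("scene",290.6,178.5,.06),("scene",328.8,179.9,.097)]:
    print(n,u,v,z,w(n,u,v,z=z).round(4))
print(bot.get_calibration("top"))
```

```text
top 244.2 216.8 0 [ 0.5173 -0.0035  0.    ]
top 218.8 214.7 0.068 [0.5195 0.0605 0.068 ]
top 266.2 213.6 0.068 [ 0.5197 -0.0643  0.068 ]
top 178.1 190.5 0.097 [0.5819 0.1619 0.097 ]
top 174.5 217.4 0.097 [0.5127 0.1706 0.097 ]
top 175.5 217.3 0.06 [0.5156 0.1762 0.06  ]
top 257.9 153.8 0 [ 0.6974 -0.0457  0.    ]
top 126.4 250.3 0 [0.4311 0.3253 0.    ]
top 377.3 211.6 0 [ 0.524  -0.3776  0.    ]
scene 265.6 189.3 0 [ 0.5125 -0.0113 -0.    ]
scene 248.5 174.5 0.068 [ 0.5309 -0.0594  0.068 ]
scene 324.1 190.9 0.097 [0.58   0.1677 0.097 ]
scene 290.6 178.5 0.06 [0.5114 0.0639 0.06  ]
scene 328.8 179.9 0.097 [0.5328 0.1751 0.097 ]
{'fx': 379.29365750471715, 'fy': 379.29365750471715, 'cx': 258.29842921125675, 'cy': 192.08966919558682, 'camera_from_world': array([[-0.02083719, -0.99977128, -0.0048166 , -0.03235047],
       [-0.99073583,  0.02129504, -0.13412321,  0.58198942],
       [ 0.1341951 ,  0.00197723, -0.99095296,  0.99573889],
       [ 0.        ,  0.        ,  0.        ,  1.        ]])}
```

The top view shows the stand with its +x along world +y. The button is at top px ~(175,205), the mould at px (236–296, 178–253), and its rear edge is on the right. Next I'll refine the yaw and edges from depth.

Run:
```python
from h import *
c=bot.get_calibration("top");T=np.linalg.inv(c["camera_from_world"])
d=np.load("top0.npy");v,u=np.mgrid[:384,:512]
P=np.stack([(u-c["cx"])/c["fx"]*d,(v-c["cy"])/c["fy"]*d,d,np.ones_like(d)],-1)@T.T
X,Y,Z=P[...,0],P[...,1],P[...,2]
roi=(X>.36)&(X<.67)&(Y>-.25)&(Y<.25)&(d>0)
print(np.histogram(Z[roi],bins=np.arange(-.01,.12,.005)))
def rect(m,n):
    m=cv2.morphologyEx(m.astype(np.uint8),cv2.MORPH_OPEN,np.ones((2,2)))
    pts=np.stack([X[m>0],Y[m>0]],1).astype(np.float32)
    r=cv2.minAreaRect(pts*1000);print(n,len(pts),r)
rect(roi&(Z>.04),"stand")
rect(roi&(Z>.080)&(Y<.13),"mould")
rect(roi&(Z>.080)&(Y>.13),"button80"); rect(roi&(Z>.097)&(Y>.13),"button97")
img=cv2.imread("pics/top0.png")[150:280,90:345]
cv2.imwrite("pics/topz.png",cv2.resize(img,None,fx=3,fy=3,interpolation=cv2.INTER_CUBIC))
for p in [(.65,-.25),(.65,.25)]: pass
```

```text
(array([  31, 3282, 3456,  959,  896,   68,   96,  129,  251,  243,   56,
        246,  247, 1373, 1309,   93, 1183,  409,  599, 2022, 2305,  118,
         46,  199,   16]), array([-0.01 , -0.005,  0.   ,  0.005,  0.01 ,  0.015,  0.02 ,  0.025,
        0.03 ,  0.035,  0.04 ,  0.045,  0.05 ,  0.055,  0.06 ,  0.065,
        0.07 ,  0.075,  0.08 ,  0.085,  0.09 ,  0.095,  0.1  ,  0.105,
        0.11 ,  0.115]))
stand 10211 ((515.095703125, -20.257568359375), (442.970458984375, 241.1532745361328), 88.81407165527344)
mould 4860 ((513.6016845703125, -67.4729995727539), (168.28945922851562, 202.90853881835938), 88.73824310302734)
button80 440 ((535.099365234375, 169.90789794921875), (37.15503692626953, 92.92728424072266), 84.05342102050781)
button97 264 ((542.4967651367188, 167.6826171875), (20.332557678222656, 73.88053131103516), 83.05224609375)
```

View pics/topz.png

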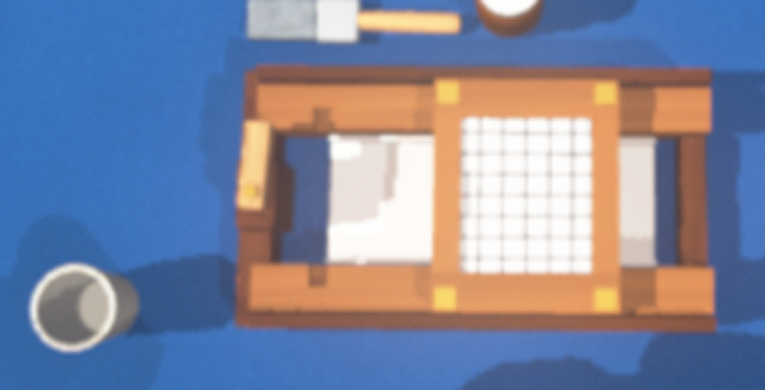

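Call:
{"fn": "play_rows", "kwargs": {
  "targets": [
    {"fingers":-1,"x":-0.546,"y":-0.496,"z":0,"wz":65.2},
    {"fingers":-1,"x":-0.546,"y":-0.496,"z":0,"wz":65.2},
    {"fingers":-1,"x":-0.546,"y":-0.496,"z":0,"wz":65.2},
    {"fingers":-1,"x":-0.546,"y":-0.496,"z":0,"wz":65.2},
    {"fingers":-1,"x":-0.546,"y":-0.496,"z":0,"wz":65.2},
    {"fingers":-1,"x":-0.546,"y":-0.496,"z":0,"wz":65.2},
    {"fingers":-1,"x":-0.546,"y":-0.496,"z":0,"wz":65.2},
    {"fingers":-1,"x":-0.546,"y":-0.496,"z":0,"wz":65.2},
    {"fingers":-1,"x":-0.546,"y":-0.496,"z":0,"wz":65.2},
    {"fingers":-1,"x":-0.546,"y":-0.496,"z":0,"wz":65.2},
    {"fingers":-1,"x":-0.546,"y":-0.496,"z":0,"wz":65.2},
    {"fingers":-1,"x":-0.546,"y":-0.496,"z":0,"wz":65.2},
    {"fingers":-1,"x":-0.546,"y":-0.496,"z":0,"wz":65.2},
    {"fingers":-1,"x":-0.546,"y":-0.496,"z":0,"wz":65.2},
    {"fingers":-1,"x":-0.546,"y":-0.496,"z":0,"wz":65.2},
    {"fingers":-1,"x":-0.546,"y":-0.496,"z":0,"wz":65.2},
    {"fingers":-1,"x":-0.546,"y":-0.496,"z":0,"wz":65.2},
    {"fingers":-1,"x":-0.546,"y":-0.496,"z":0,"wz":65.2},
    {"fingers":-1,"x":-0.546,"y":-0.496,"z":0,"wz":65.2},
    {"fingers":-1,"x":-0.546,"y":-0.496,"z":0,"wz":65.2}
  ]
}}

```text
$.targets[0]: bad value
```

Run:
```python
from h import *
o=bot.get_obs();print(o["time"],o["ee_pos"],o["tcp_rot"],o["wrist_force"],o["opening"])
p,d=bot.camera("wrist");cv2.imwrite("pics/w1.png",p);np.save("w1.npy",d)
for q in("mould","stand"):
  for e in bot.place_of(q,"wrist"): print(q,e)
c=bot.get_calibration("wrist");T=np.linalg.inv(c["camera_from_world"])
v,u=np.mgrid[:384,:512]
P=np.stack([(u-c["cx"])/c["fx"]*d,(v-c["cy"])/c["fy"]*d,d,np.ones_like(d)],-1)@T.T
X,Y,Z=P[...,0],P[...,1],P[...,2]
for x in(.46,.49,.515,.54,.57):
  m=(abs(X-x)<.003)&(Z>.075)&(Z<.1)&(Y<.2)&(d>0)
  print(x,m.sum(),Y[m].min() if m.any() else None,Z[m].mean() if m.any() else None)
```

```text
1.0 [0.24061377 0.49456681 0.24228577] [-1.79998883e+02  3.56959027e-04  1.54057400e+02] [-0.62287043  0.52150686 -0.04956391] 0.08559250275997952
0.46 0 None None
0.49 0 None None
0.515 0 None None
0.54 0 None None
0.57 0 None None
```

View pics/w1.png

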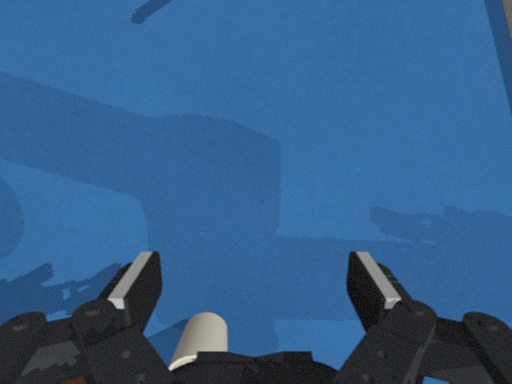

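The call was refused, probably because of missing keys. The wrist camera still shows the start view. I'll retry with every key given.

Call:
{"fn": "play_rows", "kwargs": {
  "targets": [
    {"fingers":-1,"x":-0.546,"y":-0.496,"z":0,"wx":0,"wy":0,"wz":65.2},
    {"fingers":-1,"x":-0.546,"y":-0.496,"z":0,"wx":0,"wy":0,"wz":65.2},
    {"fingers":-1,"x":-0.546,"y":-0.496,"z":0,"wx":0,"wy":0,"wz":65.2},
    {"fingers":-1,"x":-0.546,"y":-0.496,"z":0,"wx":0,"wy":0,"wz":65.2},
    {"fingers":-1,"x":-0.546,"y":-0.496,"z":0,"wx":0,"wy":0,"wz":65.2},
    {"fingers":-1,"x":-0.546,"y":-0.496,"z":0,"wx":0,"wy":0,"wz":65.2},
    {"fingers":-1,"x":-0.546,"y":-0.496,"z":0,"wx":0,"wy":0,"wz":65.2},
    {"fingers":-1,"x":-0.546,"y":-0.496,"z":0,"wx":0,"wy":0,"wz":65.2},
    {"fingers":-1,"x":-0.546,"y":-0.496,"z":0,"wx":0,"wy":0,"wz":65.2},
    {"fingers":-1,"x":-0.546,"y":-0.496,"z":0,"wx":0,"wy":0,"wz":65.2},
    {"fingers":-1,"x":-0.546,"y":-0.496,"z":0,"wx":0,"wy":0,"wz":65.2},
    {"fingers":-1,"x":-0.546,"y":-0.496,"z":0,"wx":0,"wy":0,"wz":65.2},
    {"fingers":-1,"x":-0.546,"y":-0.496,"z":0,"wx":0,"wy":0,"wz":65.2},
    {"fingers":-1,"x":-0.546,"y":-0.496,"z":0,"wx":0,"wy":0,"wz":65.2},
    {"fingers":-1,"x":-0.546,"y":-0.496,"z":0,"wx":0,"wy":0,"wz":65.2},
    {"fingers":-1,"x":-0.546,"y":-0.496,"z":0,"wx":0,"wy":0,"wz":65.2},
    {"fingers":-1,"x":-0.546,"y":-0.496,"z":0,"wx":0,"wy":0,"wz":65.2},
    {"fingers":-1,"x":-0.546,"y":-0.496,"z":0,"wx":0,"wy":0,"wz":65.2},
    {"fingers":-1,"x":-0.546,"y":-0.496,"z":0,"wx":0,"wy":0,"wz":65.2},
    {"fingers":-1,"x":-0.546,"y":-0.496,"z":0,"wx":0,"wy":0,"wz":65.2}
  ]
}}

```text
time: 2.82
ee_pos: [0.5146, -0.1916, 0.2415]
tcp_rot: [-179.9, -0.0, 88.7]
wrist_force: [0.2, 0.3, -0.0]
opening: 0.0001
```

```bash
cat > w.py <<'E'
from h import *
import sys
n=sys.argv[1]
o=bot.get_obs();print(o["time"],o["ee_pos"],o["tcp_rot"],o["wrist_force"],o["opening"])
c=bot.get_calibration("wrist");T=np.linalg.inv(c["camera_from_world"])
p,d=bot.camera("wrist");cv2.imwrite(f"pics/{n}.png",p)
v,u=np.mgrid[:384,:512]
P=np.stack([(u-c["cx"])/c["fx"]*d,(v-c["cy"])/c["fy"]*d,d,np.ones_like(d)],-1)@T.T
X,Y,Z=P[...,0],P[...,1],P[...,2]
for x in(.44,.46,.49,.515,.54,.57,.59):
  m=(abs(X-x)<.003)&(Z>.075)&(Z<.1)&(Y<.15)&(d>0)
  if m.any(): print(x,m.sum(),np.percentile(Y[m],[1,99]),Z[m].mean())
E
python3 w.py w2
```

```text
2.8167 [ 0.51460679 -0.19161761  0.24148342] [-1.79920804e+02 -3.17171376e-02  8.87127496e+01] [ 0.15293379  0.28829889 -0.03594259] 7.957454440801131e-05
0.44 903 [-0.13521687 -0.04400607] 0.0918774408948911
0.46 871 [-0.13573026 -0.04306035] 0.08771105607092715
0.49 890 [-0.13633313 -0.04356374] 0.08732272692679724
0.515 887 [-0.13682033 -0.0443594 ] 0.08767203500876179
0.54 923 [-0.13737829 -0.04472474] 0.08734476948905674
0.57 884 [-0.13804065 -0.04548157] 0.08776618491548746
0.59 911 [-0.13930974 -0.04735364] 0.09191122361664833
```

View pics/w2.png

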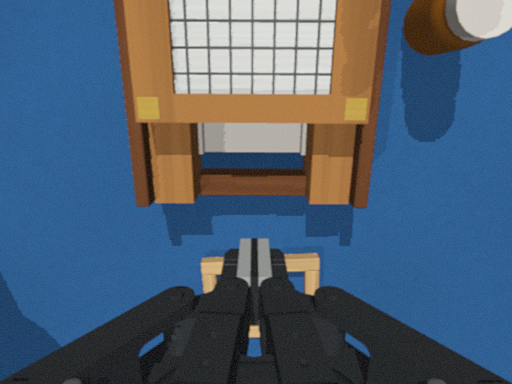

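The mould's rear bar is at wrist row ~122, which puts its rear face at world y≈-0.137. The finger is centred on it. I'll descend and approach.

Call:
{"fn": "play_rows", "kwargs": {
  "targets": [
    {"fingers":-1,"x":0,"y":0,"z":0.04,"wx":0,"wy":0,"wz":0},
    {"fingers":-1,"x":0,"y":0,"z":0.08,"wx":0,"wy":0,"wz":0},
    {"fingers":-1,"x":0,"y":0,"z":0.12,"wx":0,"wy":0,"wz":0},
    {"fingers":-1,"x":0,"y":0,"z":0.15,"wx":0,"wy":0,"wz":0},
    {"fingers":-1,"x":0,"y":0,"z":0.16,"wx":0,"wy":0,"wz":0},
    {"fingers":-1,"x":0.01,"y":0,"z":0.16,"wx":0,"wy":0,"wz":0},
    {"fingers":-1,"x":0.02,"y":0,"z":0.16,"wx":0,"wy":0,"wz":0},
    {"fingers":-1,"x":0.03,"y":0,"z":0.16,"wx":0,"wy":0,"wz":0},
    {"fingers":-1,"x":0.035,"y":0,"z":0.16,"wx":0,"wy":0,"wz":0},
    {"fingers":-1,"x":0.035,"y":0,"z":0.16,"wx":0,"wy":0,"wz":0}
  ]
}}

```text
time: 3.7
ee_pos: [0.5163, -0.154, 0.0843]
tcp_rot: [179.8, 0.0, 89.0]
wrist_force: [-0.2, -0.2, 0.1]
opening: -0.0001
```

Call:
{"fn": "play_rows", "kwargs": {
  "targets": [
    {"fingers":-1,"x":0.005,"y":0,"z":0.002,"wx":0,"wy":0,"wz":0},
    {"fingers":-1,"x":0.01,"y":0,"z":0.002,"wx":0,"wy":0,"wz":0},
    {"fingers":-1,"x":0.015,"y":0,"z":0.002,"wx":0,"wy":0,"wz":0},
    {"fingers":-1,"x":0.02,"y":0,"z":0.002,"wx":0,"wy":0,"wz":0},
    {"fingers":-1,"x":0.025,"y":0,"z":0.002,"wx":0,"wy":0,"wz":0},
    {"fingers":-1,"x":0.03,"y":0,"z":0.002,"wx":0,"wy":0,"wz":0}
  ]
}}

```text
time: 4.2
ee_pos: [0.5165, -0.1262, 0.0812]
tcp_rot: [179.9, 0.1, 88.8]
wrist_force: [-0.1, -6.5, 4.2]
opening: 0.0
```

```bash
python3 w.py w3
```

```text
4.2 [ 0.51645515 -0.12623023  0.08124388] [1.79902394e+02 1.40244732e-01 8.87860234e+01] [-0.14913765 -6.49851447  4.17539329] 4.9140043004800174e-05
0.44 4157 [-0.11135738 -0.01788438] 0.09188226763623046
0.46 3788 [-0.11189309 -0.01703057] 0.0876261807848033
0.49 3982 [-0.11245438 -0.01750113] 0.08722761831365623
0.515 4121 [-0.11430045 -0.01813816] 0.08791369977693184
0.54 3949 [-0.1134878  -0.01853519] 0.08728322136117185
0.57 3967 [-0.11415546 -0.01926365] 0.0877397195266336
0.59 4129 [-0.114529   -0.02080903] 0.09197188027357435
```

View pics/w3.png

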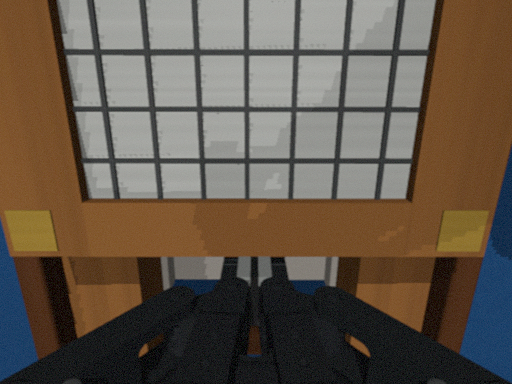

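Contact at about 6.5 N, and the mould slides square. I'll keep pushing.

Call:
{"fn": "play_rows", "kwargs": {
  "targets": [
    {"fingers":-1,"x":0.005,"y":0,"z":0,"wx":0,"wy":0,"wz":0},
    {"fingers":-1,"x":0.01,"y":0,"z":0,"wx":0,"wy":0,"wz":0},
    {"fingers":-1,"x":0.015,"y":0,"z":0,"wx":0,"wy":0,"wz":0},
    {"fingers":-1,"x":0.02,"y":0,"z":0,"wx":0,"wy":0,"wz":0},
    {"fingers":-1,"x":0.025,"y":0,"z":0,"wx":0,"wy":0,"wz":0},
    {"fingers":-1,"x":0.03,"y":0,"z":0,"wx":0,"wy":0,"wz":0},
    {"fingers":-1,"x":0.035,"y":0,"z":0,"wx":0,"wy":0,"wz":0},
    {"fingers":-1,"x":0.04,"y":0,"z":0,"wx":0,"wy":0,"wz":0},
    {"fingers":-1,"x":0.045,"y":0,"z":0,"wx":0,"wy":0,"wz":0},
    {"fingers":-1,"x":0.05,"y":0,"z":0,"wx":0,"wy":0,"wz":0},
    {"fingers":-1,"x":0.055,"y":0,"z":0,"wx":0,"wy":0,"wz":0},
    {"fingers":-1,"x":0.06,"y":0,"z":0,"wx":0,"wy":0,"wz":0},
    {"fingers":-1,"x":0.065,"y":0,"z":0,"wx":0,"wy":0,"wz":0},
    {"fingers":-1,"x":0.07,"y":0,"z":0,"wx":0,"wy":0,"wz":0},
    {"fingers":-1,"x":0.075,"y":0,"z":0,"wx":0,"wy":0,"wz":0},
    {"fingers":-1,"x":0.078,"y":0,"z":0,"wx":0,"wy":0,"wz":0}
  ]
}}

```text
time: 5.58
ee_pos: [0.518, -0.0481, 0.0812]
tcp_rot: [179.9, 0.1, 88.8]
wrist_force: [0.5, -6.6, 4.8]
opening: 0.0002
```

```bash
python3 w.py w4
```

```text
5.5833 [ 0.51803174 -0.04807627  0.08117781] [1.79902278e+02 1.20408273e-01 8.87997044e+01] [ 0.50137897 -6.6402532   4.76281233] 0.0002118292866896833
0.44 4177 [-0.03262958  0.06024879] 0.09191033976642889
0.46 3690 [-0.03358135  0.06129039] 0.08738211094168706
0.49 3972 [-0.0343435   0.06060465] 0.0872476316335414
0.515 4103 [-0.03613942  0.06013248] 0.08774183500623686
0.54 3925 [-0.03526002  0.05966096] 0.08730676269228166
0.57 4107 [-0.03588381  0.05910631] 0.08759837715479445
0.59 4135 [-0.03614331  0.05735847] 0.09198323566838243
```

Call:
{"fn": "play_rows", "kwargs": {
  "targets": [
    {"fingers":-1,"x":0.002,"y":0,"z":0,"wx":0,"wy":0,"wz":0},
    {"fingers":-1,"x":0.004,"y":0,"z":0,"wx":0,"wy":0,"wz":0},
    {"fingers":-1,"x":0.006,"y":0,"z":0,"wx":0,"wy":0,"wz":0},
    {"fingers":-1,"x":0.008,"y":0,"z":0,"wx":0,"wy":0,"wz":0},
    {"fingers":-1,"x":0.01,"y":0,"z":0,"wx":0,"wy":0,"wz":0}
  ]
}}

```text
time: 6.05
ee_pos: [0.5182, -0.0384, 0.0811]
tcp_rot: [179.9, 0.1, 88.8]
wrist_force: [0.1, -7.8, 4.4]
opening: -0.0003
```

Call:
{"fn": "play_rows", "kwargs": {
  "targets": [
    {"fingers":-1,"x":0.002,"y":0,"z":0,"wx":0,"wy":0,"wz":0},
    {"fingers":-1,"x":0.003,"y":0,"z":0,"wx":0,"wy":0,"wz":0}
  ]
}}

```text
time: 6.22
ee_pos: [0.5183, -0.0353, 0.0811]
tcp_rot: [179.9, 0.1, 88.8]
wrist_force: [0.1, -7.5, 3.9]
opening: -0.0001
```

Call:
{"fn": "play_rows", "kwargs": {
  "targets": [
    {"fingers":-1,"x":0.002,"y":0,"z":0,"wx":0,"wy":0,"wz":0},
    {"fingers":-1,"x":0.003,"y":0,"z":0,"wx":0,"wy":0,"wz":0}
  ]
}}

```text
time: 6.38
ee_pos: [0.5181, -0.0317, 0.0806]
tcp_rot: [180.0, 0.0, 88.8]
wrist_force: [-0.8, -0.8, -0.8]
opening: 0.0003
```

```bash
python3 w.py w5
```

```text
6.3833 [ 0.51805473 -0.03165316  0.08061503] [1.79958376e+02 2.71183489e-02 8.88193187e+01] [-0.84830841 -0.84159871 -0.75098196] 0.0002811155247732936
0.44 4011 [-0.01637516  0.07771687] 0.08697129158489715
0.46 3737 [-0.01709356  0.07889493] 0.08194154165887124
0.49 3742 [-0.01773322  0.07841164] 0.08143720833293978
0.515 3933 [-0.01987273  0.07785504] 0.08179664291585001
0.54 3614 [-0.01875886  0.07756208] 0.08080988284819397
0.57 3936 [-0.01940861  0.07702494] 0.0802899088332451
0.59 3768 [-0.01996964  0.07550341] 0.08447864117069664
```

The force vanished and the top fell, so it is dropping. I'll re-measure to see whether it has settled.

```bash
python3 w.py w6
```

```text
6.4333 [ 0.51794682 -0.03148512  0.08048604] [1.79975978e+02 1.68587384e-02 8.88321502e+01] [ 0.52650061 -2.18596785  2.09805034] 0.00013558734943767826
0.44 3804 [-0.01630747  0.07850747] 0.08392908618269179
0.46 3530 [-0.01666457  0.079715  ] 0.07926735502240635
0.49 3638 [-0.01725854  0.07915638] 0.07920840978090102
0.515 3880 [-0.01970727  0.07860945] 0.0801495600855617
0.54 3576 [-0.01863333  0.07795654] 0.07937856227398156
0.57 3876 [-0.01919863  0.07747715] 0.07947582701343249
0.59 3762 [-0.01976477  0.07573672] 0.08398043187144241
```

View pics/w6.png

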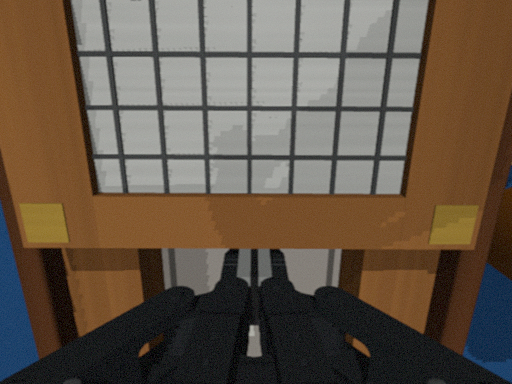

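It has settled, with the top at z≈0.084 on both sides. I'll back off, rise and go round to behind the button arm.

Call:
{"fn": "play_rows", "kwargs": {
  "targets": [
    {"fingers":-1,"x":-0.008,"y":0,"z":0,"wx":0,"wy":0,"wz":0},
    {"fingers":-1,"x":-0.02,"y":0,"z":0,"wx":0,"wy":0,"wz":0},
    {"fingers":-1,"x":-0.02,"y":0,"z":-0.04,"wx":0,"wy":0,"wz":0},
    {"fingers":-1,"x":-0.02,"y":0,"z":-0.08,"wx":0,"wy":0,"wz":0},
    {"fingers":-1,"x":-0.02,"y":0,"z":-0.1,"wx":0,"wy":0,"wz":0},
    {"fingers":-1,"x":0.01,"y":0.02,"z":-0.12,"wx":0,"wy":0,"wz":0},
    {"fingers":-1,"x":0.045,"y":0.04,"z":-0.12,"wx":0,"wy":0,"wz":0},
    {"fingers":-1,"x":0.08,"y":0.045,"z":-0.12,"wx":0,"wy":0,"wz":0},
    {"fingers":-1,"x":0.1,"y":0.045,"z":-0.12,"wx":0,"wy":0,"wz":0},
    {"fingers":-1,"x":0.1,"y":0.045,"z":-0.12,"wx":0,"wy":0,"wz":0}
  ]
}}

```text
time: 7.32
ee_pos: [0.565, 0.0703, 0.1996]
tcp_rot: [-179.9, -0.1, 89.0]
wrist_force: [-1.3, -0.2, 0.8]
opening: -0.0001
```

```bash
python3 w.py w7
python3 - <<'E'
from h import *
c=bot.get_calibration("wrist");T=np.linalg.inv(c["camera_from_world"])
p,d=bot.camera("wrist")
for q in("pivot","button_tip"):
  for e in bot.place_of(q,"wrist")[:2]: print(q,e,w("wrist",e["point"][1],e["point"][0],z=.097))
v,u=np.mgrid[:384,:512]
P=np.stack([(u-c["cx"])/c["fx"]*d,(v-c["cy"])/c["fy"]*d,d,np.ones_like(d)],-1)@T.T
X,Y,Z=P[...,0],P[...,1],P[...,2]
m=((Z>.1)&(Z<.112)&(Y>.14)&(Y<.22)&(X>.45)&(d>0)).astype(np.uint8)
m=cv2.morphologyEx(m,cv2.MORPH_OPEN,np.ones((3,3)))
pts=(np.stack([X[m>0],Y[m>0]],1)*1000).astype(np.float32)
print(len(pts),cv2.minAreaRect(pts))
# mould corners z
for x in(.44,.59):
  for y in(0,.02,.06,.1,.13):
    k=(abs(X-x)<.004)&(abs(Y-y)<.004)&(d>0)
    if k.any(): print(x,y,np.median(Z[k]).round(4))
E
```

```text
7.3167 [0.56500185 0.07028124 0.19955701] [-1.79927159e+02 -5.54498591e-02  8.90292665e+01] [-1.34241913 -0.17804245  0.83669566] -0.00012269568886022445
0.44 1386 [-0.01589158  0.14147618] 0.08400869591912233
0.46 1321 [-0.01595635  0.14118832] 0.08002672323439367
0.49 1316 [-0.01381407  0.14004167] 0.0798700972006901
0.515 1307 [-0.01675557  0.13957512] 0.08010247365043249
0.54 1105 [0.01582684 0.13924685] 0.07972688921081623
0.57 980 [0.02982137 0.1387354 ] 0.0797526121495922
0.59 1112 [0.01306651 0.13770793] 0.08397966253416009
pivot {'point': [53.5, 190.0], 'confidence': 0.82} [0.52460937 0.17090088 0.097     ]
button_tip {'point': [56.0, 279.3], 'confidence': 0.65} [0.58510421 0.16787087 0.097     ]
4162 ((546.2386474609375, 172.0651397705078), (22.26642608642578, 75.41635131835938), 84.73751831054688)
0.44 0 0.0842
0.44 0.02 0.084
0.44 0.06 0.0839
0.44 0.1 0.0838
0.44 0.13 0.0844
0.59 0 0.0842
0.59 0.02 0.084
0.59 0.06 0.2457
0.59 0.1 0.0839
0.59 0.13 0.0839
```

View pics/w7.png

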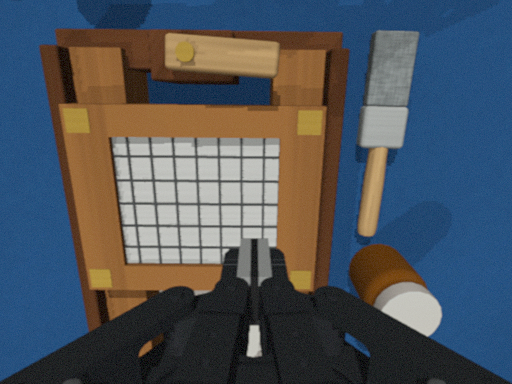

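The mould is flat and the button arm points along +x: its pivot is at px (185,52), about (0.523,0.174), with the arm end at px (278,58). I'll work out the arc now.

Run:
```python
import numpy as np
piv=np.array([.5228,.1743]);a=np.radians(88.8);tx=np.array([np.cos(a),np.sin(a)]);ty=np.array([np.sin(a),-np.cos(a)])
S=np.array([.565,.0703])
f=lambda p:(round((p-S)@tx,4),round((p-S)@ty,4))
print("above",f(np.array([.572,.2165])))
S=np.array([.572,.2165])
for ph in [-5,-10,-20,-30,-40,-50,-60,-70,-80,-85,-91.5,-95]:
    t=np.radians(ph);u=np.array([np.cos(t),np.sin(t)]);n=np.array([-u[1],u[0]])
    h=.011*abs(n@tx)+.0145*abs(n@ty)
    p=piv+.046*u+(.011+h)*n
    print(ph,p.round(4),f(p))
```

```text
above (np.float64(0.1463), np.float64(0.0039))
-5 [0.5706 0.1931] (np.float64(-0.0234), np.float64(-0.0009))
-10 [0.5723 0.19  ] (np.float64(-0.0265), np.float64(0.0008))
-20 [0.5749 0.1831] (np.float64(-0.0334), np.float64(0.0036))
-30 [0.5764 0.1752] (np.float64(-0.0412), np.float64(0.0053))
-40 [0.5765 0.1667] (np.float64(-0.0497), np.float64(0.0055))
-50 [0.5747 0.1578] (np.float64(-0.0586), np.float64(0.0039))
-60 [0.571 0.149] (np.float64(-0.0675), np.float64(0.0004))
-70 [0.5653 0.1408] (np.float64(-0.0758), np.float64(-0.0051))
-80 [0.5577 0.1337] (np.float64(-0.083), np.float64(-0.0125))
-85 [0.5533 0.1308] (np.float64(-0.0861), np.float64(-0.0169))
-91.5 [0.5471 0.1276] (np.float64(-0.0894), np.float64(-0.023))
-95 [0.5449 0.1262] (np.float64(-0.0909), np.float64(-0.0252))
```

Call:
{"fn": "play_rows", "kwargs": {
  "targets": [
    {"fingers":-1,"x":0.03,"y":0.0,"z":0,"wx":0,"wy":0,"wz":0},
    {"fingers":-1,"x":0.065,"y":0.002,"z":0,"wx":0,"wy":0,"wz":0},
    {"fingers":-1,"x":0.1,"y":0.004,"z":0,"wx":0,"wy":0,"wz":0},
    {"fingers":-1,"x":0.13,"y":0.004,"z":0,"wx":0,"wy":0,"wz":0},
    {"fingers":-1,"x":0.146,"y":0.004,"z":0,"wx":0,"wy":0,"wz":0},
    {"fingers":-1,"x":0.146,"y":0.004,"z":0,"wx":0,"wy":0,"wz":0},
    {"fingers":-1,"x":0.146,"y":0.004,"z":0.04,"wx":0,"wy":0,"wz":0},
    {"fingers":-1,"x":0.146,"y":0.004,"z":0.08,"wx":0,"wy":0,"wz":0},
    {"fingers":-1,"x":0.146,"y":0.004,"z":0.0975,"wx":0,"wy":0,"wz":0},
    {"fingers":-1,"x":0.146,"y":0.004,"z":0.0975,"wx":0,"wy":0,"wz":0},
    {"fingers":-1,"x":0.146,"y":0.004,"z":0.0975,"wx":0,"wy":0,"wz":0}
  ]
}}

```text
time: 8.43
ee_pos: [0.5715, 0.2119, 0.1027]
tcp_rot: [-179.9, 0.0, 88.8]
wrist_force: [0.2, -0.9, 1.3]
opening: 0.0
```

Call:
{"fn": "play_rows", "kwargs": {
  "targets": [
    {"fingers":-1,"x":-0.01,"y":0,"z":0,"wx":0,"wy":0,"wz":0},
    {"fingers":-1,"x":-0.018,"y":0,"z":0,"wx":0,"wy":0,"wz":0},
    {"fingers":-1,"x":-0.022,"y":0.001,"z":0,"wx":0,"wy":0,"wz":0},
    {"fingers":-1,"x":-0.026,"y":0.003,"z":0,"wx":0,"wy":0,"wz":0},
    {"fingers":-1,"x":-0.03,"y":0.004,"z":0,"wx":0,"wy":0,"wz":0},
    {"fingers":-1,"x":-0.0345,"y":0.0055,"z":0,"wx":0,"wy":0,"wz":0},
    {"fingers":-1,"x":-0.039,"y":0.006,"z":0,"wx":0,"wy":0,"wz":0},
    {"fingers":-1,"x":-0.045,"y":0.006,"z":0,"wx":0,"wy":0,"wz":0},
    {"fingers":-1,"x":-0.0495,"y":0.0055,"z":0,"wx":0,"wy":0,"wz":0},
    {"fingers":-1,"x":-0.054,"y":0.0045,"z":0,"wx":0,"wy":0,"wz":0},
    {"fingers":-1,"x":-0.058,"y":0.003,"z":0,"wx":0,"wy":0,"wz":0},
    {"fingers":-1,"x":-0.063,"y":0.001,"z":0,"wx":0,"wy":0,"wz":0}
  ]
}}

```text
time: 9.43
ee_pos: [0.5713, 0.1503, 0.1027]
tcp_rot: [180.0, -0.0, 88.9]
wrist_force: [1.3, 1.3, -0.4]
opening: 0.0001
```

```bash
cat > b.py <<'E'
from h import *
import sys
o=bot.get_obs();print(o["time"],o["ee_pos"],o["wrist_force"])
c=bot.get_calibration("top");T=np.linalg.inv(c["camera_from_world"])
p,d=bot.camera("top");cv2.imwrite(f"pics/{sys.argv[1]}.png",cv2.resize(p[150:280,90:345],None,fx=3,fy=3,interpolation=cv2.INTER_CUBIC))
p,d=bot.camera("wrist");cv2.imwrite(f"pics/{sys.argv[1]}w.png",p)
p,d=bot.camera("scene");cv2.imwrite(f"pics/{sys.argv[1]}s.png",cv2.resize(p[110:270,120:420],None,fx=2.6,fy=2.6,interpolation=cv2.INTER_CUBIC))
E
python3 b.py b1
```

```text
9.4333 [0.57129406 0.15031932 0.10274693] [ 1.28354201  1.29232986 -0.3786832 ]
```

View pics/b1.png

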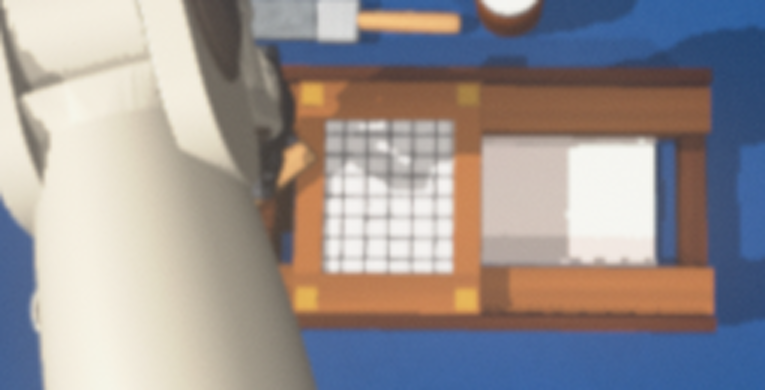

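View pics/b1s.png

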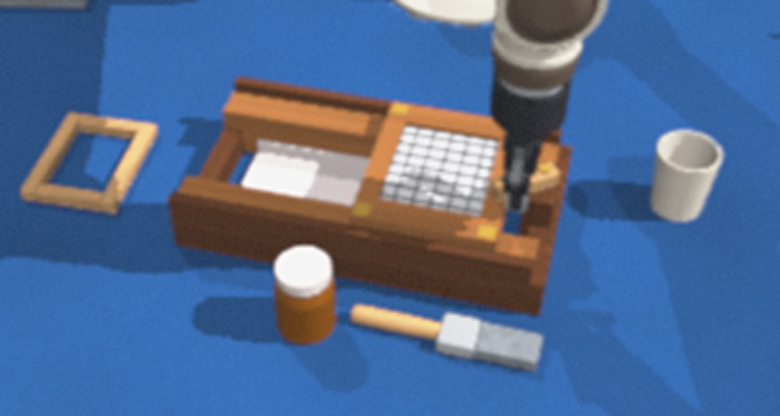

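View pics/b1w.png

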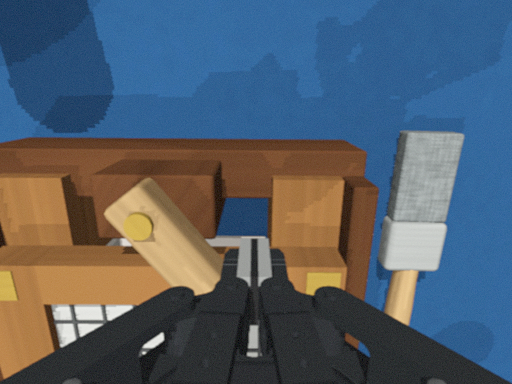

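The button has turned to about -58°, with the finger behind its arm (wrist px ~(225,260)). I'll continue along the arc.

Call:
{"fn": "play_rows", "kwargs": {
  "targets": [
    {"fingers":-1,"x":-0.005,"y":-0.0025,"z":0,"wx":0,"wy":0,"wz":0},
    {"fingers":-1,"x":-0.0095,"y":-0.0055,"z":0,"wx":0,"wy":0,"wz":0},
    {"fingers":-1,"x":-0.0135,"y":-0.009,"z":0,"wx":0,"wy":0,"wz":0},
    {"fingers":-1,"x":-0.017,"y":-0.013,"z":0,"wx":0,"wy":0,"wz":0},
    {"fingers":-1,"x":-0.02,"y":-0.0165,"z":0,"wx":0,"wy":0,"wz":0},
    {"fingers":-1,"x":-0.021,"y":-0.019,"z":0,"wx":0,"wy":0,"wz":0},
    {"fingers":-1,"x":-0.022,"y":-0.021,"z":0,"wx":0,"wy":0,"wz":0}
  ]
}}

```text
time: 10.17
ee_pos: [0.5496, 0.1288, 0.1029]
tcp_rot: [180.0, 0.0, 88.8]
wrist_force: [0.8, 0.3, -0.1]
opening: -0.0001
```

Call:
{"fn": "play_rows", "kwargs": {
  "targets": [
    {"fingers":-1,"x":0,"y":-0.001,"z":0,"wx":0,"wy":0,"wz":0},
    {"fingers":-1,"x":0,"y":-0.002,"z":0,"wx":0,"wy":0,"wz":0}
  ]
}}

```text
time: 10.33
ee_pos: [0.5479, 0.1289, 0.1028]
tcp_rot: [180.0, 0.0, 88.9]
wrist_force: [1.2, -1.6, 0.3]
opening: -0.0001
```

```bash
python3 b.py b2
```

```text
10.3333 [0.5479325  0.12888186 0.10282977] [ 1.17658689 -1.61511951  0.28663261]
```

View pics/b2w.png

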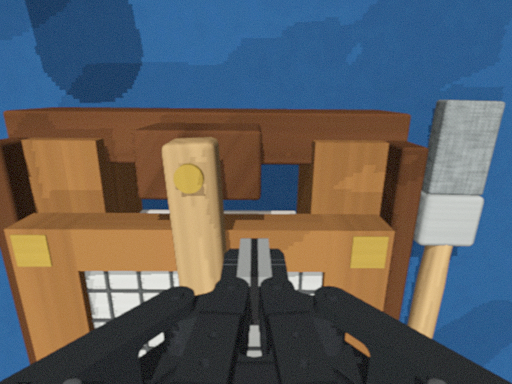

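The arm is almost straight over the mould's edge. I'll go on until the stop is felt.

Call:
{"fn": "play_rows", "kwargs": {
  "targets": [
    {"fingers":-1,"x":0,"y":-0.001,"z":0,"wx":0,"wy":0,"wz":0},
    {"fingers":-1,"x":0,"y":-0.002,"z":0,"wx":0,"wy":0,"wz":0}
  ]
}}

```text
time: 10.65
ee_pos: [0.546, 0.1291, 0.1027]
tcp_rot: [180.0, 0.0, 88.9]
wrist_force: [1.5, -1.8, 0.3]
opening: -0.0
```

Call:
{"fn": "play_rows", "kwargs": {
  "targets": [
    {"fingers":-1,"x":0,"y":-0.001,"z":0,"wx":0,"wy":0,"wz":0},
    {"fingers":-1,"x":0,"y":-0.0015,"z":0,"wx":0,"wy":0,"wz":0}
  ]
}}

```text
time: 10.82
ee_pos: [0.5451, 0.129, 0.1029]
tcp_rot: [179.9, 0.0, 88.8]
wrist_force: [6.6, -2.5, -2.6]
opening: 0.0001
```

The force rose to about 6.6 N, which may be the stop. I'll give one small press more, then look.

Call:
{"fn": "play_rows", "kwargs": {
  "targets": [
    {"fingers":-1,"x":0,"y":-0.0005,"z":0,"wx":0,"wy":0,"wz":0},
    {"fingers":-1,"x":0,"y":-0.0008,"z":0,"wx":0,"wy":0,"wz":0}
  ]
}}

```text
time: 10.98
ee_pos: [0.545, 0.1291, 0.103]
tcp_rot: [179.8, 0.0, 88.8]
wrist_force: [10.1, -1.2, -2.4]
opening: -0.0
```

```bash
python3 b.py b3
```

```text
10.9833 [0.544971   0.1290719  0.10296536] [10.0663507  -1.20724383 -2.36293872]
```

View pics/b3w.png

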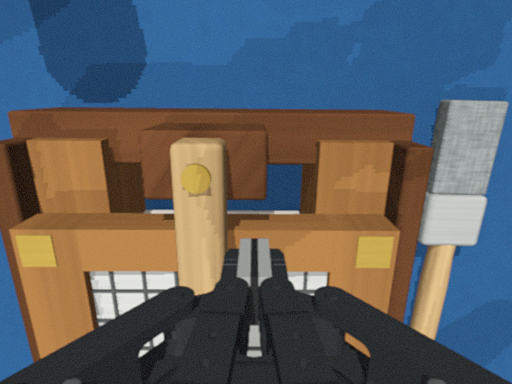

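The finger stopped dead at 10 N and the arm is straight along the stand's -x (px 177–225, pointing down), so it is against the stop. I'll withdraw to +x, then go up and away.

Call:
{"fn": "play_rows", "kwargs": {
  "targets": [
    {"fingers":-1,"x":0,"y":0.005,"z":0,"wx":0,"wy":0,"wz":0},
    {"fingers":-1,"x":0,"y":0.012,"z":0,"wx":0,"wy":0,"wz":0},
    {"fingers":-1,"x":0,"y":0.02,"z":0,"wx":0,"wy":0,"wz":0},
    {"fingers":-1,"x":0,"y":0.02,"z":-0.03,"wx":0,"wy":0,"wz":0},
    {"fingers":-1,"x":0,"y":0.02,"z":-0.07,"wx":0,"wy":0,"wz":0},
    {"fingers":-1,"x":0,"y":0.02,"z":-0.11,"wx":0,"wy":0,"wz":0},
    {"fingers":-1,"x":-0.04,"y":0.02,"z":-0.13,"wx":0,"wy":0,"wz":0},
    {"fingers":-1,"x":-0.08,"y":0.02,"z":-0.13,"wx":0,"wy":0,"wz":0},
    {"fingers":-1,"x":-0.1,"y":0.02,"z":-0.13,"wx":0,"wy":0,"wz":0},
    {"fingers":-1,"x":-0.1,"y":0.02,"z":-0.13,"wx":0,"wy":0,"wz":0},
    {"fingers":-1,"x":-0.1,"y":0.02,"z":-0.13,"wx":0,"wy":0,"wz":0}
  ]
}}

```text
time: 12.05
ee_pos: [0.5621, 0.0278, 0.2327]
tcp_rot: [-180.0, -0.0, 88.7]
wrist_force: [0.0, 1.0, -0.6]
opening: -0.0004
```

```bash
python3 b.py b4
python3 - <<'E'
from h import *
c=bot.get_calibration("wrist");T=np.linalg.inv(c["camera_from_world"])
p,d=bot.camera("wrist")
v,u=np.mgrid[:384,:512]
P=np.stack([(u-c["cx"])/c["fx"]*d,(v-c["cy"])/c["fy"]*d,d,np.ones_like(d)],-1)@T.T
X,Y,Z=P[...,0],P[...,1],P[...,2]
m=((Z>.1)&(Z<.112)&(Y>.09)&(Y<.22)&(X>.45)&(d>0)).astype(np.uint8)
m=cv2.morphologyEx(m,cv2.MORPH_OPEN,np.ones((3,3)))
pts=(np.stack([X[m>0],Y[m>0]],1)*1000).astype(np.float32)
print(len(pts),cv2.minAreaRect(pts))
for x in(.44,.59):
  for y in(0,.04,.1,.13):
    k=(abs(X-x)<.004)&(abs(Y-y)<.004)&(d>0)
    if k.any(): print(x,y,np.median(Z[k]).round(4))
m=((Z>.066)&(Z<.08)&(Y>-.3)&(X>.62)&(X<.66)&(d>0))
if m.sum()>200:
  l=cv2.fitLine(np.stack([X[m],Y[m]],1).astype(np.float32),cv2.DIST_HUBER,0,.01,.01).ravel();print("wall yaw",np.degrees(np.arctan2(l[1],l[0])))
E
```

```text
12.05 [0.56205785 0.02776116 0.23273075] [ 0.00957977  0.95965024 -0.63067331]
2600 ((522.016845703125, 142.6828155517578), (59.06719207763672, 22.402145385742188), 88.33534240722656)
0.44 0 0.0841
0.44 0.04 0.084
0.44 0.1 0.0839
0.44 0.13 0.0846
0.59 0 0.0838
0.59 0.04 0.279
0.59 0.1 0.0839
0.59 0.13 0.084
wall yaw 88.73947
```

View pics/b4w.png

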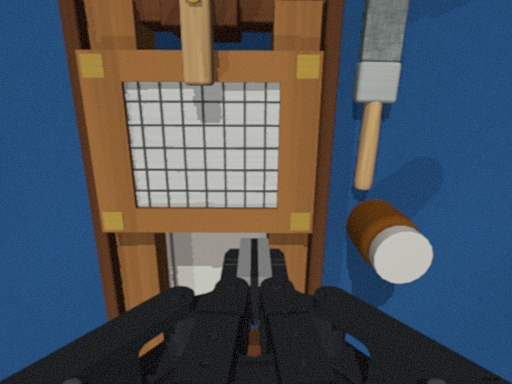

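View pics/b4s.png

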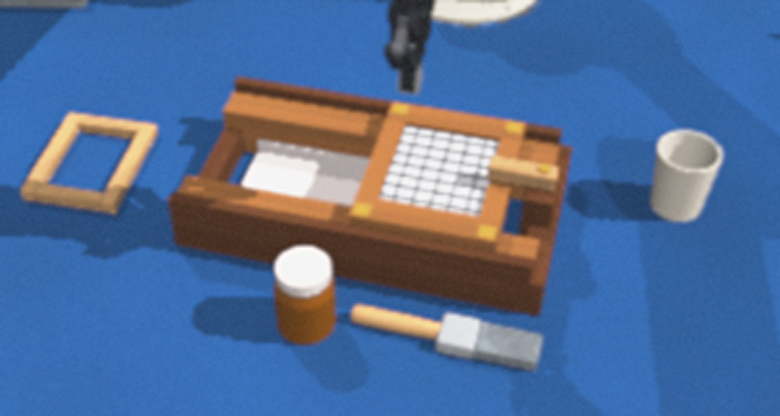

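The button lies over the mould's edge at wrist px (198,60), at 88.3° against the stand's 88.7°, so it is locked. The mould top reads 0.084 at the corners and the other things stand where they were. I'll hand in.

```bash
python3 -c "
from workcell import bot
print(bot.job_done())"
```

```text
the job is handed in; nothing more can be done
None
```

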